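# Put three mixed-up electrical fittings back in their sample-marked trays

## Task

The three stock trays got mixed up: each loose part stands in a wrong tray. Use the empty wooden board as the free spot to set one part down on for a moment, and bring every part into the tray whose fixed sample is the same kind of part, standing upright on the tray's floor in the middle of the compartment, turned any way that fits. Set the parts down rather than dropping them, and leave the carton, the spool and the steel ring where they are.

Things in the scene. Friction and masses are not known exactly. Their poses are not given: they have to be found in the camera images.
- coupling: Loose conduit coupling: plain round metal tube standing on end, open at both ends, 42 mm outside diameter, 4 mm wall, 60 mm tall, 0.1 to 0.21 kg. Origin: centre of its lower end; z along the tube, up. It starts standing in the device box tray.
- device_box: Loose steel device box: rectangular, open at the top, 75 mm long (its x) by 50 mm wide (its y) by 60 mm tall, 4 mm walls, 0.1 to 0.21 kg. Grip it across the 50 mm width. Origin: centre of its underside; z up. It starts standing in the breaker tray.
- breaker: Loose two-pole circuit breaker: narrow white block with a black toggle on top, 80 mm long (its x) by 36 mm wide (its y); the body is 45 mm tall, a 44 mm long raised middle reaches 59 mm and the toggle 66 mm; 0.1 to 0.21 kg. Grip it across the 36 mm width. Origin: centre of its underside; z up. It starts standing in the coupling tray.
- tray_coupling: Coupling tray: has a coupling fixed on its ledge as sample (full size, a quarter turn to the tray). Fixed low cardboard tray: square compartment 112 mm outside, 4 mm walls, rim 16 mm and inner floor 4 mm above the bench. Origin: compartment's centre at bench level; x points to the dark grey ledge (56 to 122 mm along x, 6 mm high; sample at 89 mm, top at most 72 mm up), z up.
- tray_device_box: Device box tray: has a device box fixed on its ledge as sample (full size, a quarter turn to the tray). Fixed low cardboard tray: square compartment 112 mm outside, 4 mm walls, rim 16 mm and inner floor 4 mm above the bench. Origin: compartment's centre at bench level; x points to the dark grey ledge (56 to 122 mm along x, 6 mm high; sample at 89 mm, top at most 72 mm up), z up.
- tray_breaker: Breaker tray: has a breaker fixed on its ledge as sample (full size, a quarter turn to the tray). Fixed low cardboard tray: square compartment 112 mm outside, 4 mm walls, rim 16 mm and inner floor 4 mm above the bench. Origin: compartment's centre at bench level; x points to the dark grey ledge (56 to 122 mm along x, 6 mm high; sample at 89 mm, top at most 72 mm up), z up.
- board: Empty brown wooden board, fixed flat on the bench, the free spot: 120 x 120 mm, 6 mm thick. Origin: centre of its underside, at bench level; z up, sides along x and y.
- carton: Bystander: small closed loose cardboard carton, 70 x 90 x 45 mm high. Origin: centre of its underside.
- spool: Bystander: small loose yellow wire spool with black flanges standing on end, 68 mm diameter, 48 mm tall. Origin: centre of its underside.
- bushing: Bystander: loose dark steel ring lying flat, 52 mm outside diameter, 18 mm high. Origin: centre of its underside.
Mind the look-alikes: they are no part of the job. What is shaped like the coupling but pink is not meant.

How it is judged:
By the outcome, as a careful person would: the job done as asked, in the order asked, and still so for the second after the job is handed in, with the robot touching nothing.
It also fails if it takes over 120 s, if anything falls off the work surface, if the arm or the gripper's body presses on something with over 40 N, if the wrist force passes 120 N, or if a joint passes its speed limit or range.

## Robot

A 6-joint arm with a two-finger parallel gripper is mounted at the origin on the work surface. World frame = base frame: x ahead of the robot, y to its left, z up, the work surface at z = 0. Lengths are in m, angles in rad, forces in N, time in s.
With the tool pointing down it reaches from about 0.375 to 0.925 m from the base axis. Payload 5.7 kg.
Tool frame: the origin (TCP) lies at the very end of the fingers, on their centre line; the grasp point (between the pads) lies 19 mm behind it; z points along the fingers, y is the line along which they close (so a half turn about z gives the same grasp; the last joint's range is limited). The gripper opens to 85 mm and grips with 20 to 120 N. Pads are 22 mm wide; open, the fingers measure 114 mm over their backs; the gripper's body (76 mm by 85 mm) begins 54 mm behind the grasp point. The pads swing forward as they close: fully open they stand 13 mm farther back than shut.
Start: joints at [-1.424, 0.359, 1.51, -0, 1.272, -0.115], TCP at [0.155, -0.58, 0.231] pointing down, gripper open.
Joint ranges: [-2.97, 2.97], [-1.01, 2.36], [0.21, 2.38], [-0.96, 4.11], [0.2, 2.71], [-2.98, 2.98]. Speed limits (rad/s): [2.39, 2.39, 3.14, 3.14, 3.14, 3.14].

## Interface

Orientations are given as a rotation vector (axis times angle).
In Python, from workcell import r, viewer, spotter gives the robot as it stands.
- The arm moves only by the tool play_rows, never from a script. Its argument "series" is a list of rows, each a list of 2 entries, a list of its own where there are three numbers: the shift along the tool's x, y, z in mm, then the turn about the tool's z in degrees. In form: [[[tx, ty, tz], turn], ...]. A call has 1 to 20 rows; each row is the pose to reach, as a shift and turn from the pose commanded when the call began, along the tool's axes at that moment; what a row does not reach only later rows make up. A row lasts 1/12 s, in which the tool goes at most 41.7 mm and 7.16 degrees, less where a joint would pass 70% of its speed; a pose out of reach is approached as far as the arm can. A call with a gripper value outside its range is refused whole. "gripper" is the opening in per cent of the stroke, from 0 (shut) to 100 (fully open), set as the call begins (left out, the last holds). The fingers move at their own pace and stop on an object; the grip force is fixed at half the most. Time passes only in rows, so rows that repeat a pose let the fingers close. It gives the time, the measured TCP pose, the force, the opening and the grip force at its end, in the units of the state.
- r.sense(): the state, without advancing time (a new reading comes with each control period).
- viewer.camera(name): name is "scene" or "top"; returns the picture (420x560x3 uint8, red, green, blue); there is no depth.
- viewer.camera_model(name): a dict with "fx", "fy", "cx", "cy" (pixels), "camera_from_world" (4x4, takes a point from world to camera coordinates). Camera axes: x right, y down, z forward; pixel columns grow to the right and rows downward; lengths in m; the calibration is good to about 2 mm. A picture is of the moment at which its call begins. camera_model takes no time and is no camera call.
- r.job_done(): hands the job in; it is judged then, once.
Trained networks look in the newest picture that a camera, given by its name, has taken for a name from the list of things; names that differ only in an ending like _2 or _b are one class to them, and where a whole thing is asked for, a point or a joint stands for the part that bears it (a point fixed in the world has none). Each returns a list of dicts, best first, with "confidence" (0 to 1); they miss things now and then, are a little off and sometimes report something else, mostly with a low value. They report only what shows in the picture. A call takes as long as a camera call. They do not tell look-alikes from the thing itself.
- spotter.spot_in(query, camera): "at" ([x, y, z] in m, in world coordinates, good to about 4 mm: the middle of the surface that is visible of it).
- spotter.regions_of(query, camera): "mask" (420x560 bool, what is visible of it).
- spotter.pinpoint(query, camera): "at" ([x, y, z] in m, in world coordinates, good to about 4 mm: a listed point, or the origin of a listed thing).
The state is a dict: "t": time; "joint_pos": joint angles; "qvel": joint speeds; "joint_efforts": joint torques, N m; "tool_pos": TCP position; "tool_rot": TCP orientation; "contact_force": force on the tool from outside, world axes, zero at the start; "wrist_torque": the same for the moment, N m; "grip_width": finger opening in m; "finger_force": force on a finger pad.
Only numpy, scipy, OpenCV 4.12 (cv2) and the standard library are available. Lean on these libraries where they do the work, as an engineer would, in place of code of your own. Each camera call takes 0.05 s, during which the arm holds its last target. There are 200 camera calls.

## Working session

There is one attempt and no reset: what is moved stays moved. The work goes in short steps, Python scripts to look and compute and a tool call to move; the robot and the scene stay as the last step left them, time stands still between calls to the robot, and variables do not carry over. Pictures are saved under pics/ and viewed, at most 14 in all, crops included, and the job is handed in when it is done.

Besides the shell and the picture viewer there is one more tool, called after "Emit:" as a command line: name --argument value ..., lists and objects as JSON in quotes. play_rows: Moves the arm, as the interface text tells. Its arguments: {"type":"object","properties":{"series":{"type":"array"},"gripper":{"type":"number"}},"required":["series"]}

```bash
mkdir -p pics; ls
python3 - <<'E'
from workcell import r, viewer, spotter
import cv2,numpy as np
for c in ["top","scene"]:
    im=viewer.camera(c); cv2.imwrite(f"pics/{c}0.png",im[:,:,::-1])
for n in ["coupling","device_box","breaker","tray_coupling","tray_device_box","tray_breaker","board","carton","spool","bushing"]:
    for d in spotter.pinpoint(n,"top")[:3]: print(n,np.round(d["at"],3),round(d["confidence"],2))
s=r.sense();print(s["tool_pos"],s["tool_rot"],s["grip_width"])
print(viewer.camera_model("top"))
E
```

```text
pics
coupling [0.5   0.323 0.005] 0.73
coupling [ 0.518  0.212 -0.003] 0.59
coupling [ 0.379  0.008 -0.003] 0.43
device_box [ 0.479 -0.332  0.003] 0.71
device_box [ 0.373  0.152 -0.001] 0.69
breaker [0.585 0.095 0.006] 0.74
tray_device_box [0.507 0.333 0.002] 0.72
tray_breaker [ 0.481 -0.33   0.001] 0.83
board [ 0.593 -0.108  0.005] 0.61
board [0.587 0.097 0.002] 0.41
carton [ 0.375  0.006 -0.   ] 0.97
spool [0.373 0.153 0.003] 0.65
spool [0.584 0.096 0.008] 0.33
bushing [ 0.372 -0.135 -0.001] 0.74
[ 0.15525158 -0.57950363  0.23128338] [-3.11461931e+00 -4.09991463e-01  2.87598790e-05] 0.08515099981037938
{'fx': 391.4665963579411, 'fy': 391.4665963579411, 'cx': 285.26540119994866, 'cy': 215.44278441741008, 'camera_from_world': array([[-0.01138748, -0.9996351 , -0.02449457,  0.01374   ],
       [-0.99743887,  0.01308547, -0.07031696,  0.46083228],
       [ 0.07061182,  0.0236311 , -0.99722392,  0.90250474],
       [ 0.        ,  0.        ,  0.        ,  1.        ]])}
```

View pics/top0.png

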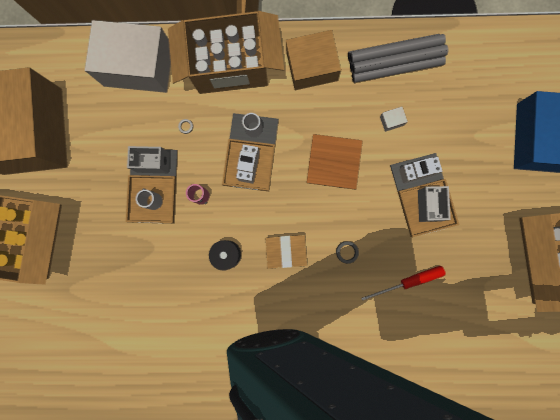

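View pics/scene0.png

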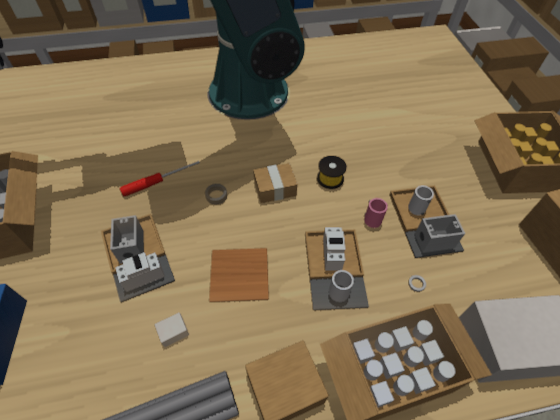

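The grey coupling at top (147,199) is the loose one. The other candidates are the sample at (252,122) and the pink look-alike at (198,194). The loose device box is at (436,203), with its sample at (150,158). The loose breaker is at (247,162), with its sample at (422,168). The board is at (335,161).

Run:
```python
from workcell import r, viewer, spotter
import cv2,numpy as np
im=viewer.camera("top");np.save("top.npy",im)
im2=viewer.camera("scene");np.save("scene.npy",im2)
M={}
for c in ["top","scene"]:
  for n in ["coupling","device_box","breaker","tray_coupling","tray_device_box","tray_breaker","board"]:
    for i,d in enumerate(spotter.regions_of(n,c)[:3]):
        m=d["mask"];M[f"{c}-{n}-{i}"]=m;ys,xs=np.nonzero(m);print(c,n,i,round(d["confidence"],2),xs.mean().round(),ys.mean().round(),m.sum())
np.savez("masks.npz",**M)
o=im[:,:,::-1].copy()
a=cv2.resize(o[100:240,110:290],None,fx=4,fy=4,interpolation=cv2.INTER_CUBIC)
b=cv2.resize(o[140:240,300:470],None,fx=4,fy=4,interpolation=cv2.INTER_CUBIC)
cv2.imwrite("pics/a.png",a);cv2.imwrite("pics/b.png",b)
```

```text
top coupling 0 0.68 197.0 194.0 310
top coupling 1 0.6 149.0 199.0 377
top device_box 0 0.71 251.0 149.0 2865
top device_box 1 0.57 434.0 204.0 1038
top breaker 0 0.98 247.0 163.0 700
top tray_coupling 0 0.81 251.0 149.0 2844
top tray_device_box 0 0.85 151.0 183.0 3266
top tray_breaker 0 0.85 420.0 191.0 2583
top tray_breaker 1 0.48 151.0 183.0 3165
top tray_breaker 2 0.32 224.0 255.0 755
top board 0 0.66 334.0 161.0 2510
top board 1 0.29 420.0 192.0 2671
top board 2 0.21 346.0 252.0 159
scene coupling 0 0.82 420.0 201.0 458
scene coupling 1 0.58 375.0 213.0 533
scene device_box 0 0.76 126.0 238.0 1301
scene breaker 0 0.79 333.0 249.0 854
scene breaker 1 0.22 420.0 200.0 498
scene tray_coupling 0 0.74 335.0 276.0 3371
scene tray_device_box 0 0.58 428.0 227.0 3014
scene tray_breaker 0 0.82 140.0 265.0 2922
scene board 0 0.87 238.0 275.0 3067
```

View pics/a.png

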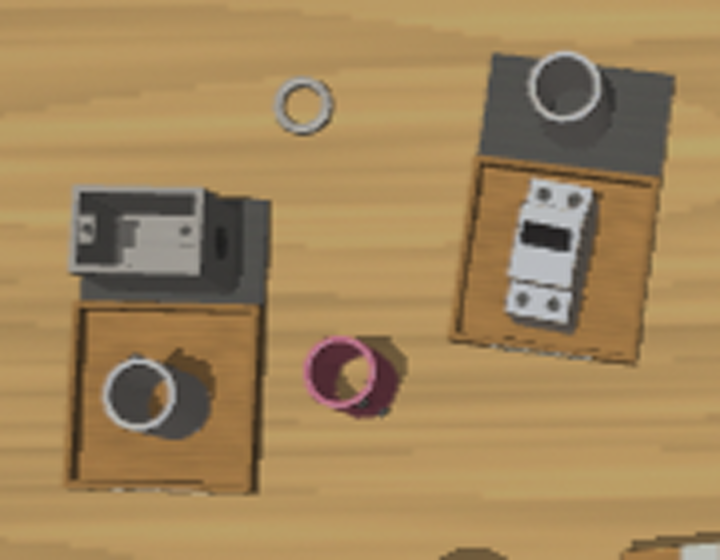

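View pics/b.png

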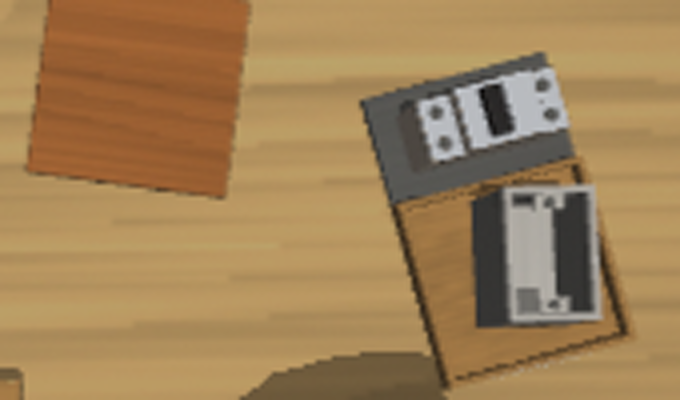

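```bash
cat > h.py <<'E'
import numpy as np,cv2
from workcell import r, viewer, spotter
def bp(cam,uv,z):
    m=viewer.camera_model(cam);T=m["camera_from_world"];R,t=T[:3,:3],T[:3,3]
    C=-R.T@t;out=[]
    for u,v in np.atleast_2d(uv):
        d=R.T@np.array([(u-m["cx"])/m["fx"],(v-m["cy"])/m["fy"],1.])
        out.append((C+d*(z-C[2])/d[2])[:2])
    return np.array(out)
def proj(cam,p):
    m=viewer.camera_model(cam);T=m["camera_from_world"];q=np.atleast_2d(p)@T[:3,:3].T+T[:3,3]
    return np.c_[m["fx"]*q[:,0]/q[:,2]+m["cx"],m["fy"]*q[:,1]/q[:,2]+m["cy"]]
def state():
    s=r.sense();R,_=cv2.Rodrigues(np.array(s["tool_rot"]))
    return s,R
def rep(n,P):
    c=P.mean(0);a=[P[1]-P[0],P[2]-P[3]];b=[P[3]-P[0],P[2]-P[1]]
    f=lambda L:(np.round([np.linalg.norm(x)*1e3 for x in L],0),np.round([np.degrees(np.arctan2(x[1],x[0])) for x in L],1))
    print(n,np.round(c*1e3,1),"top edge",*f(a),"side",*f(b))
E
python3 - <<'E'
from h import *
def c(off,L): return (np.array(L)+.5)/4-.5+np.array(off)
A=(110,100);B=(300,140)
rep("tdev",bp("top",c(A,[(78,303),(264,305),(257,493),(68,490)]),.016))
rep("tcoup",bp("top",c(A,[(478,157),(661,178),(637,364),(450,340)]),.016))
rep("tbrk",bp("top",c(B,[(395,206),(580,157),(631,334),(448,387)]),.016))
print("coup",bp("top",c(A,[(140,395),(565,87)]),.064))
rep("brk",bp("top",c(A,[(534,179),(596,187),(569,324),(506,316)]),.049))
rep("dev",bp("top",c(B,[(508,186),(594,184),(601,319),(510,325)]),.064))
m=np.load("masks.npz")
for cam in["top","scene"]:
  q=cv2.boxPoints(cv2.minAreaRect(np.argwhere(m[cam+"-board-0"])[:,::-1].astype(np.float32)));rep("board "+cam,bp(cam,q,.006))
# scene cross-checks
for n,z in [("coupling-0",.03)]:
  ys,xs=np.nonzero(m["scene-"+n]);print(n,bp("scene",[(xs.mean(),ys.mean())],z))
s,R=state();print(R.round(3))
E
```

```text
tdev [504.4 326. ] top edge [112. 113.] [-91.5 -91.6] side [112. 112.] [177.9 178.4]
tcoup [583.5  93.6] top edge [110. 112.] [-97.6 -98.2] side [111. 112.] [171.3 172.2]
tbrk [ 475.7 -324.8] top edge [112. 110.] [-75.9 -74.5] side [110. 107.] [-165.6 -166.4]
coup [[0.50028389 0.32333942]
 [0.6725472  0.08256563]]
brk [581.5  92.6] top edge [36. 36.] [-98.4 -98.2] side [81. 81.] [168.3 168.6]
dev [ 480.8 -330.7] top edge [47. 50.] [-89.5 -86.9] side [77. 75.] [ 178.7 -179.4]
board top [ 590.4 -110.3] top edge [123. 123.] [-8.9 -9.4] side [120. 121.] [-99.1 -99.3]
board scene [ 594.7 -111.9] top edge [133. 122.] [80.6 80.3] side [124. 124.] [-4.  -9.1]
coupling-0 [[0.50146073 0.32578851]]
[[ 0.966  0.259 -0.   ]
 [ 0.259 -0.966  0.   ]
 [ 0.    -0.    -1.   ]]
```

Rim sizes come out at 110–112 mm, the board at 120 mm, and the parts at 36×81 and 48×76 mm. The coupling sample is 89 mm from its tray's centre, as specified, so these measurements hold up. The order will be coupling to board, device box to its tray, breaker to its tray, then coupling to its tray.

```bash
cat >> h.py <<'E'
def go(*W):
    s,R=state();p=np.array(s["tool_pos"]);yaw=np.degrees(np.arctan2(R[1,0],R[0,0]))
    print("pos",(p*1e3).round(1),"yaw",yaw.round(1),"grip",round(s["grip_width"]*1e3,1),"ff",np.round(s["finger_force"],1),"F",np.round(s["contact_force"],1),"t",round(s["t"],1))
    q=p
    for w in W:
        t=np.array(w[:3])/1e3;d=R.T@(t-p);turn=-((w[3]-yaw+180)%360-180)
        print((d*1e3).round(1),round(turn,1),"rows>=",np.ceil(np.linalg.norm(t-q)/.0417));q=t
E
python3 -c "
from h import *
go((480,-250,200,-2),(500,323,150,-2))"
```

```text
pos [ 155.3 -579.5  231.2] yaw 15.0 grip 85.6 ff 0.0 F [1.  0.6 0.3] t 1.4
[ 398.9 -234.2   31.3] 17.0 rows>= 12.0
[ 566.6 -782.5   81.4] 17.0 rows>= 14.0
```

Emit:
play_rows --series '[[[399, -234, 31], 17], [[399, -234, 31], 17], [[399, -234, 31], 17], [[399, -234, 31], 17], [[399, -234, 31], 17], [[399, -234, 31], 17], [[399, -234, 31], 17], [[399, -234, 31], 17], [[399, -234, 31], 17], [[399, -234, 31], 17], [[399, -234, 31], 17], [[399, -234, 31], 17], [[399, -234, 31], 17], [[399, -234, 31], 17]]' --gripper 100

```text
t: 2.57
tool_pos: [0.48, -0.2502, 0.2002]
tool_rot: [3.141, -0.052, -0.001]
contact_force: [0.2, -0.3, -0.7]
grip_width: 0.0855
finger_force: 0.0
```

```bash
python3 -c "
from h import *
go((500,324,150,-2))"
```

```text
pos [ 480.  -250.2  200.2] yaw -1.9 grip 85.5 ff 0.0 F [ 0.2 -0.3 -0.7] t 2.6
[   1.  -574.6   50. ] 0.1 rows>= 14.0
```

Emit:
play_rows --series '[[[1, -575, 50], 0], [[1, -575, 50], 0], [[1, -575, 50], 0], [[1, -575, 50], 0], [[1, -575, 50], 0], [[1, -575, 50], 0], [[1, -575, 50], 0], [[1, -575, 50], 0], [[1, -575, 50], 0], [[1, -575, 50], 0], [[1, -575, 50], 0], [[1, -575, 50], 0], [[1, -575, 50], 0], [[1, -575, 50], 0], [[1, -575, 50], 0], [[1, -575, 50], 0]]'

```text
t: 3.9
tool_pos: [0.5019, 0.3241, 0.1501]
tool_rot: [3.141, -0.053, 0.0]
contact_force: [0.3, -0.0, -0.2]
grip_width: 0.0856
finger_force: 0.0
```

Run:
```python
from h import *
go((500.5,324,26,-2))
o=viewer.camera("scene")[:,:,::-1]
cv2.imwrite("pics/c.png",cv2.resize(o[60:310,300:520],None,fx=2.4,fy=2.4,interpolation=cv2.INTER_CUBIC))
```

```text
pos [501.9 324.1 150.1] yaw -1.9 grip 85.6 ff 0.0 F [ 0.3 -0.  -0.2] t 3.9
[-1.400e+00  1.000e-01  1.241e+02] 0.1 rows>= 3.0
```

View pics/c.png

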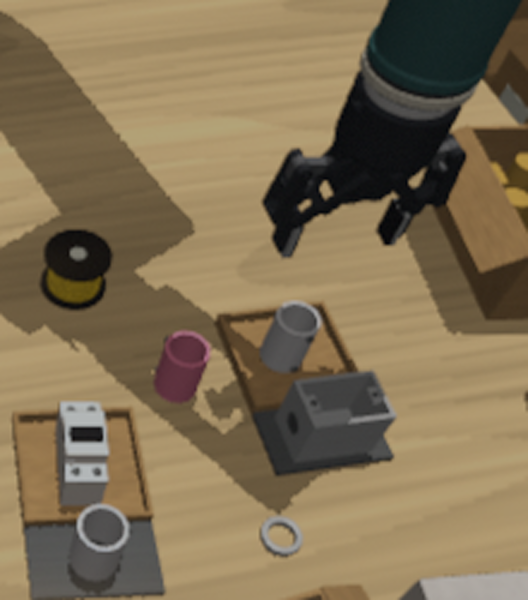

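The open gripper is above the grey coupling at crop (290,335), with fingers at (285,240) and (395,230). The pink look-alike at (182,367) is clear to the side. Next I descend and close.

Emit:
play_rows --series '[[[-1, 0, 30], 0], [[-1, 0, 60], 0], [[-1, 0, 85], 0], [[-1, 0, 105], 0], [[-1, 0, 118], 0], [[-1, 0, 124], 0], [[-1, 0, 124], 0]]'

```text
t: 4.53
tool_pos: [0.4997, 0.3218, 0.0253]
tool_rot: [3.139, -0.059, -0.004]
contact_force: [0.8, 1.0, 0.2]
grip_width: 0.0851
finger_force: 0.0
```

Emit:
play_rows --series '[[[0, 0, 0], 0], [[0, 0, 0], 0], [[0, 0, 0], 0], [[0, 0, 0], 0], [[0, 0, 0], 0], [[0, 0, 0], 0], [[0, 0, 0], 0], [[0, 0, 0], 0], [[0, 0, 0], 0], [[0, 0, 0], 0]]' --gripper 0

```text
t: 5.37
tool_pos: [0.5011, 0.3247, 0.0278]
tool_rot: [-3.141, 0.054, -0.003]
contact_force: [-1.4, -1.3, 5.6]
grip_width: 0.0408
finger_force: 60.2
```

```bash
python3 -c "
from h import *
go((501,324,130,-2),(592,-110,130,-9),(592,-110,30,-9))"
```

```text
pos [501.1 324.7  27.8] yaw -2.0 grip 40.8 ff 60.2 F [-1.4 -1.3  5.6] t 5.4
[   0.2    0.6 -102.2] 0.0 rows>= 3.0
[ 106.1  431.2 -102.2] 7.0 rows>= 11.0
[105.8 431.3  -2.2] 7.0 rows>= 3.0
```

Emit:
play_rows --series '[[[0, 0, -20], 0], [[0, 0, -60], 0], [[0, 0, -100], 0], [[106, 431, -102], 7], [[106, 431, -102], 7], [[106, 431, -102], 7], [[106, 431, -102], 7], [[106, 431, -102], 7], [[106, 431, -102], 7], [[106, 431, -102], 7], [[106, 431, -102], 7], [[106, 431, -102], 7], [[106, 431, -102], 7], [[106, 431, -102], 7], [[106, 431, -102], 7], [[106, 431, -102], 7]]'

```text
t: 6.7
tool_pos: [0.5914, -0.1116, 0.1286]
tool_rot: [-3.132, 0.251, -0.001]
contact_force: [-0.3, -0.2, -1.1]
grip_width: 0.0405
finger_force: 61.0
```

```bash
python3 -c "
from h import *
go((592,-110,31,-9))"
```

```text
pos [ 591.4 -111.6  128.6] yaw -9.2 grip 40.5 ff 61.0 F [-0.3 -0.2 -1.1] t 6.7
[ 0.3 -1.7 97.6] -0.2 rows>= 3.0
```

Emit:
play_rows --series '[[[0, 0, 35], 0], [[0, 0, 65], 0], [[0, 0, 85], 0], [[0, 0, 92], 0], [[0, 0, 95], 0], [[0, 0, 97], 0], [[0, 0, 97], 0], [[0, 0, 97], 0]]'

```text
t: 7.37
tool_pos: [0.5922, -0.11, 0.0327]
tool_rot: [3.132, -0.246, 0.004]
contact_force: [-0.5, -0.0, -0.5]
grip_width: 0.0407
finger_force: 61.0
```

Emit:
play_rows --series '[[[0, 0, 1], 0], [[0, 0, 2], 0], [[0, 0, 2], 0]]'

```text
t: 7.62
tool_pos: [0.5915, -0.1102, 0.0298]
tool_rot: [3.132, -0.247, 0.002]
contact_force: [-0.2, 0.0, 1.5]
grip_width: 0.0402
finger_force: 61.2
```

Emit:
play_rows --series '[[[0, 0, 1], 0], [[0, 0, 1], 0]]'

```text
t: 7.78
tool_pos: [0.5915, -0.1102, 0.0298]
tool_rot: [3.132, -0.247, 0.002]
contact_force: [-1.5, 1.3, 10.6]
grip_width: 0.0404
finger_force: 62.3
```

Emit:
play_rows --series '[[[0, 0, 0], 0], [[0, 0, 0], 0], [[0, 0, 0], 0], [[0, 0, 0], 0], [[0, 0, 0], 0], [[0, 0, 0], 0], [[0, 0, 0], 0], [[0, 0, -10], 0], [[0, 0, -40], 0], [[0, 0, -80], 0], [[0, 0, -120], 0], [[0, 0, -120], 0]]' --gripper 100

```text
t: 8.78
tool_pos: [0.5963, -0.1115, 0.157]
tool_rot: [3.129, -0.246, 0.021]
contact_force: [0.7, -0.8, 0.3]
grip_width: 0.0853
finger_force: 0.0
```

```bash
python3 -c "
from h import *
go((480,-331,140,0),(480,-331,26,0))"
```

```text
pos [ 596.3 -111.5  157. ] yaw -9.0 grip 85.3 ff 0.0 F [ 0.7 -0.8  0.3] t 8.8
[-80.8 235.   16.3] -9.0 rows>= 6.0
[-82.3 234.8 130.3] -9.0 rows>= 3.0
```

Emit:
play_rows --series '[[[-78, 234, 16], -9], [[-78, 234, 16], -9], [[-78, 234, 16], -9], [[-78, 234, 16], -9], [[-78, 234, 16], -9], [[-78, 234, 16], -9], [[-78, 234, 16], -9], [[-78, 234, 16], -9], [[-78, 234, 16], -9], [[-78, 234, 16], -9]]'

```text
t: 9.62
tool_pos: [0.4779, -0.3279, 0.1326]
tool_rot: [-3.141, -0.001, -0.0]
contact_force: [-0.2, 0.8, -1.3]
grip_width: 0.0852
finger_force: 0.0
```

Run:
```python
from h import *
go((480,-331,26,0))
o=viewer.camera("scene")[:,:,::-1]
cv2.imwrite("pics/d.png",cv2.resize(o[100:320,60:310],None,fx=2.5,fy=2.5,interpolation=cv2.INTER_CUBIC))
```

```text
pos [ 477.9 -327.9  132.6] yaw 0.1 grip 85.2 ff 0.0 F [-0.2  0.8 -1.3] t 9.6
[  2.1   3.2 106.6] 0.1 rows>= 3.0
```

View pics/d.png

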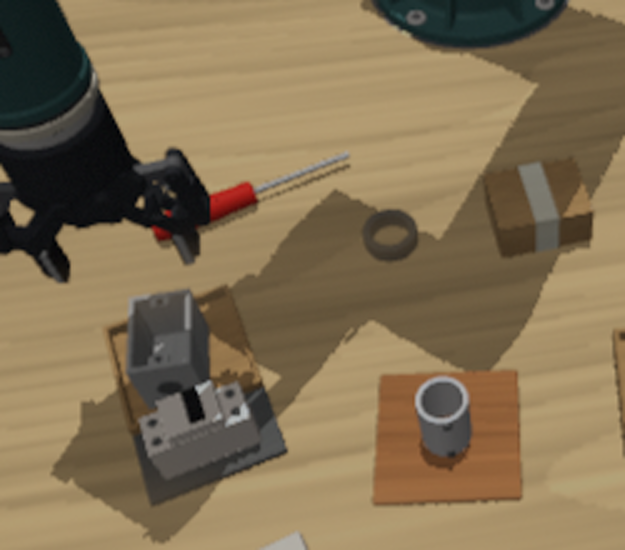

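The coupling stands upright on the board at crop (442,415). The device box at (165,345) sits under the gripper with the sample breaker clear of the fingers. Descending.

Emit:
play_rows --series '[[[2, 3, 30], 0], [[2, 3, 60], 0], [[2, 3, 85], 0], [[2, 3, 100], 0], [[2, 3, 106], 0], [[2, 3, 106], 0], [[2, 3, 106], 0]]'

```text
t: 10.25
tool_pos: [0.4802, -0.3314, 0.0267]
tool_rot: [3.142, 0.002, 0.0]
contact_force: [0.2, -0.8, 0.6]
grip_width: 0.085
finger_force: 0.0
```

Emit:
play_rows --series '[[[0, 0, 0], 0], [[0, 0, 0], 0], [[0, 0, 0], 0], [[0, 0, 0], 0], [[0, 0, 0], 0], [[0, 0, 0], 0], [[0, 0, 0], 0], [[0, 0, 0], 0], [[0, 0, 0], 0], [[0, 0, 0], 0]]' --gripper 0

```text
t: 11.08
tool_pos: [0.4802, -0.3325, 0.0276]
tool_rot: [3.14, -0.0, 0.003]
contact_force: [0.4, 1.1, 6.0]
grip_width: 0.0492
finger_force: 63.1
```

```bash
python3 -c "
from h import *
go((480,-331,150,0),(504,326,150,-2))"
```

```text
pos [ 480.2 -332.5   27.6] yaw -0.0 grip 49.2 ff 63.1 F [0.4 1.1 6. ] t 11.1
[   0.    -1.4 -122.4] -0.0 rows>= 3.0
[  23.9 -658.4 -123.2] 2.0 rows>= 16.0
```

Emit:
play_rows --series '[[[0, 0, -20], 0], [[0, 0, -60], 0], [[0, 0, -100], 0], [[24, -658, -123], 2], [[24, -658, -123], 2], [[24, -658, -123], 2], [[24, -658, -123], 2], [[24, -658, -123], 2], [[24, -658, -123], 2], [[24, -658, -123], 2], [[24, -658, -123], 2], [[24, -658, -123], 2], [[24, -658, -123], 2], [[24, -658, -123], 2], [[24, -658, -123], 2], [[24, -658, -123], 2], [[24, -658, -123], 2], [[24, -658, -123], 2], [[24, -658, -123], 2], [[24, -658, -123], 2]]'

```text
t: 12.75
tool_pos: [0.5042, 0.3326, 0.1504]
tool_rot: [-3.136, 0.049, -0.005]
contact_force: [0.6, 0.1, -1.8]
grip_width: 0.0494
finger_force: 62.9
```

```bash
python3 -c "
from h import *
go((504,326,150,-2),(504,326,28,-2))"
```

```text
pos [504.2 332.6 150.4] yaw -1.8 grip 49.4 ff 62.9 F [ 0.6  0.1 -1.8] t 12.8
[-0.   6.6  0.3] 0.2 rows>= 1.0
[ -0.4   7.2 122.3] 0.2 rows>= 3.0
```

Emit:
play_rows --series '[[[0, 0, 0], 0], [[0, 0, 0], 0], [[0, 0, 40], 0], [[0, 0, 80], 0], [[0, 0, 80], 0], [[0, 0, 80], 0]]'

```text
t: 13.25
tool_pos: [0.5012, 0.3234, 0.0678]
tool_rot: [3.138, -0.058, -0.009]
contact_force: [0.4, -0.0, -0.5]
grip_width: 0.0493
finger_force: 62.7
```

```bash
python3 -c "
from h import *
go((504,326,28,-2))"
```

```text
pos [501.2 323.4  67.8] yaw -2.1 grip 49.3 ff 62.7 F [ 0.4 -0.  -0.5] t 13.2
[ 2.9 -2.8 39.7] -0.1 rows>= 1.0
```

Emit:
play_rows --series '[[[0, 0, 15], 0], [[0, 0, 28], 0], [[0, 0, 34], 0], [[0, 0, 37], 0], [[0, 0, 39], 0], [[0, 0, 39], 0], [[0, 0, 39], 0]]'

```text
t: 13.83
tool_pos: [0.5041, 0.3263, 0.0314]
tool_rot: [-3.14, 0.055, -0.002]
contact_force: [-0.1, -1.0, -1.1]
grip_width: 0.0495
finger_force: 62.7
```

Emit:
play_rows --series '[[[0, 0, 1], 0], [[0, 0, 2], 0], [[0, 0, 2], 0]]'

```text
t: 14.08
tool_pos: [0.5035, 0.3262, 0.0285]
tool_rot: [-3.141, 0.055, -0.0]
contact_force: [0.8, 0.5, -1.4]
grip_width: 0.0491
finger_force: 62.7
```

Emit:
play_rows --series '[[[0, 0, 1], 0], [[0, 0, 2], 0], [[0, 0, 2], 0]]'

```text
t: 14.33
tool_pos: [0.5035, 0.3262, 0.0277]
tool_rot: [-3.141, 0.055, -0.001]
contact_force: [-3.8, -1.7, 10.9]
grip_width: 0.0493
finger_force: 64.2
```

Emit:
play_rows --series '[[[0, 0, 0], 0], [[0, 0, 0], 0], [[0, 0, 0], 0], [[0, 0, 0], 0], [[0, 0, 0], 0], [[0, 0, 0], 0], [[0, 0, 0], 0], [[0, 0, -10], 0], [[0, 0, -40], 0], [[0, 0, -80], 0], [[0, 0, -120], 0], [[0, 0, -120], 0], [[0, 0, -120], 0]]' --gripper 100

```text
t: 15.42
tool_pos: [0.5056, 0.3272, 0.1501]
tool_rot: [-3.138, 0.055, -0.01]
contact_force: [0.5, -0.7, 0.1]
grip_width: 0.0856
finger_force: 0.0
```

```bash
python3 -c "
from h import *
go((582,93,140,-11.5))"
```

```text
pos [505.6 327.2 150.1] yaw -2.0 grip 85.6 ff 0.0 F [ 0.5 -0.7  0.1] t 15.4
[ 84.4 231.4   9.8] 9.5 rows>= 6.0
```

Emit:
play_rows --series '[[[85, 231, 10], 9.5], [[85, 231, 10], 9.5], [[85, 231, 10], 9.5], [[85, 231, 10], 9.5], [[85, 231, 10], 9.5], [[85, 231, 10], 9.5], [[85, 231, 10], 9.5], [[85, 231, 10], 9.5], [[85, 231, 10], 9.5], [[85, 231, 10], 9.5], [[85, 231, 10], 9.5]]'

```text
t: 16.33
tool_pos: [0.5795, 0.0937, 0.136]
tool_rot: [-3.126, 0.312, 0.002]
contact_force: [-0.2, 1.0, -0.4]
grip_width: 0.0853
finger_force: 0.0
```

Run:
```python
from h import *
go((582,93,23,-11.5))
o=viewer.camera("scene")[:,:,::-1]
cv2.imwrite("pics/e.png",cv2.resize(o[100:330,270:490],None,fx=2.5,fy=2.5,interpolation=cv2.INTER_CUBIC))
```

```text
pos [579.5  93.7 136. ] yaw -11.4 grip 85.3 ff 0.0 F [-0.2  1.  -0.4] t 16.3
[  2.8   0.2 113. ] 0.1 rows>= 3.0
```

View pics/e.png

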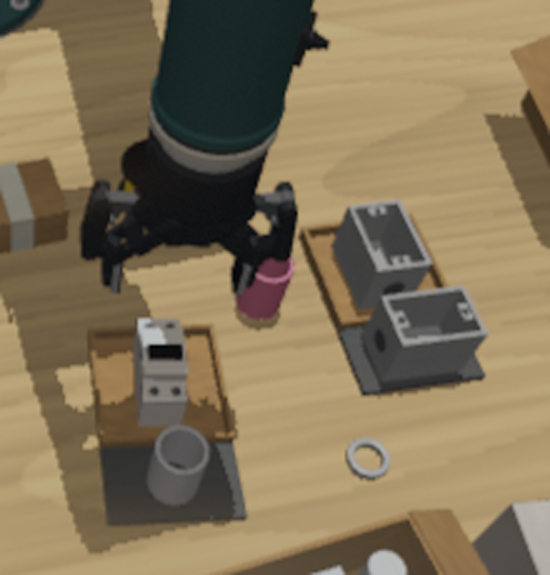

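The device box stands in its tray at crop (385,250). The breaker at (162,370) is under the gripper, and the pink coupling is clear. Descending.

Emit:
play_rows --series '[[[2, 0, 30], 0], [[2, 0, 60], 0], [[2, 0, 85], 0], [[2, 0, 105], 0], [[2, 0, 115], 0], [[2, 0, 115], 0], [[2, 0, 115], 0]]'

```text
t: 16.97
tool_pos: [0.5822, 0.0925, 0.0214]
tool_rot: [-3.126, 0.313, 0.001]
contact_force: [0.1, 0.7, -0.2]
grip_width: 0.085
finger_force: 0.0
```

Emit:
play_rows --series '[[[0, 0, 0], 0], [[0, 0, 0], 0], [[0, 0, 0], 0], [[0, 0, 0], 0], [[0, 0, 0], 0], [[0, 0, 0], 0], [[0, 0, 0], 0], [[0, 0, 0], 0], [[0, 0, 0], 0], [[0, 0, 0], 0]]' --gripper 0

```text
t: 17.8
tool_pos: [0.5832, 0.092, 0.0225]
tool_rot: [-3.125, 0.315, -0.003]
contact_force: [-0.1, 0.8, 5.1]
grip_width: 0.0353
finger_force: 60.5
```

```bash
python3 -c "
from h import *
go((582,93,150,-11.5),(476,-325,160,11))"
```

```text
pos [583.2  92.   22.5] yaw -11.5 grip 35.3 ff 60.5 F [-0.1  0.8  5.1] t 17.8
[  -1.1   -0.9 -127.5] -0.0 rows>= 4.0
[ -21.6  429.9 -137.9] -22.5 rows>= 11.0
```

Emit:
play_rows --series '[[[0, 0, -20], 0], [[0, 0, -60], 0], [[0, 0, -100], 0], [[0, 0, -135], 0], [[-21, 430, -138], -26], [[-21, 430, -138], -26], [[-21, 430, -138], -26], [[-21, 430, -138], -26], [[-21, 430, -138], -26], [[-21, 430, -138], -26], [[-21, 430, -138], -26], [[-21, 430, -138], -26], [[-21, 430, -138], -26], [[-21, 430, -138], -26], [[-21, 430, -138], -26], [[-21, 430, -138], -26], [[-21, 430, -138], -26], [[-21, 430, -138], -26], [[-21, 430, -138], -26], [[-21, 430, -138], -26]]'

```text
t: 19.47
tool_pos: [0.4762, -0.3239, 0.1592]
tool_rot: [-3.115, -0.399, 0.0]
contact_force: [-0.4, -0.3, -0.6]
grip_width: 0.0352
finger_force: 60.3
```

```bash
python3 -c "
from h import *
go((477,-325,65,14.4))"
```

```text
pos [ 476.2 -323.9  159.2] yaw 14.6 grip 35.2 ff 60.3 F [-0.4 -0.3 -0.6] t 19.5
[ 0.5  1.4 94.2] 0.2 rows>= 3.0
```

Emit:
play_rows --series '[[[0, 1, 40], 0], [[0, 1, 80], 0], [[0, 1, 110], 0], [[0, 1, 125], 0], [[0, 1, 131], 0], [[0, 1, 134], 0], [[0, 1, 134], 0], [[0, 1, 134], 0]]'

```text
t: 20.13
tool_pos: [0.4773, -0.3267, 0.0265]
tool_rot: [3.115, 0.397, 0.002]
contact_force: [0.5, 0.0, -0.4]
grip_width: 0.0351
finger_force: 60.4
```

Emit:
play_rows --series '[[[0, 0, 1], 0], [[0, 0, 2], 0], [[0, 0, 2], 0]]'

```text
t: 20.38
tool_pos: [0.4766, -0.3267, 0.0241]
tool_rot: [3.116, 0.396, 0.002]
contact_force: [0.3, -0.1, -0.9]
grip_width: 0.0354
finger_force: 60.4
```

Emit:
play_rows --series '[[[0, 0, 1], 0], [[0, 0, 2], 0], [[0, 0, 2.5], 0], [[0, 0, 2.5], 0]]'

```text
t: 20.72
tool_pos: [0.4765, -0.3266, 0.0225]
tool_rot: [3.116, 0.396, 0.001]
contact_force: [-3.0, 1.7, 15.0]
grip_width: 0.0355
finger_force: 62.3
```

Emit:
play_rows --series '[[[0, 0, 0], 0], [[0, 0, 0], 0], [[0, 0, 0], 0], [[0, 0, 0], 0], [[0, 0, 0], 0], [[0, 0, 0], 0], [[0, 0, 0], 0], [[0, 0, -10], 0], [[0, 0, -40], 0], [[0, 0, -80], 0], [[0, 0, -120], 0], [[0, 0, -120], 0], [[0, 0, -120], 0]]' --gripper 100

```text
t: 21.8
tool_pos: [0.4781, -0.3279, 0.1444]
tool_rot: [3.111, 0.396, 0.007]
contact_force: [-0.4, -0.6, 0.5]
grip_width: 0.0856
finger_force: 0.0
```

```bash
python3 -c "
from h import *
go((592,-110,135,-9))"
```

```text
pos [ 478.1 -327.9  144.4] yaw 14.5 grip 85.6 ff 0.0 F [-0.4 -0.6  0.5] t 21.8
[ 164.8 -182.4    9. ] 23.5 rows>= 6.0
```

Emit:
play_rows --series '[[[165, -183, 9], 23.5], [[165, -183, 9], 23.5], [[165, -183, 9], 23.5], [[165, -183, 9], 23.5], [[165, -183, 9], 23.5], [[165, -183, 9], 23.5], [[165, -183, 9], 23.5], [[165, -183, 9], 23.5], [[165, -183, 9], 23.5], [[165, -183, 9], 23.5], [[165, -183, 9], 23.5]]'

```text
t: 22.72
tool_pos: [0.5892, -0.1093, 0.1315]
tool_rot: [3.132, -0.249, -0.002]
contact_force: [-0.1, -0.9, 0.2]
grip_width: 0.0852
finger_force: 0.0
```

Run:
```python
from h import *
go((592,-110,29,-9))
o=viewer.camera("scene")[:,:,::-1]
cv2.imwrite("pics/f.png",cv2.resize(o[100:330,60:310],None,fx=2.5,fy=2.5,interpolation=cv2.INTER_CUBIC))
```

```text
pos [ 589.2 -109.3  131.5] yaw -9.1 grip 85.2 ff 0.0 F [-0.1 -0.9  0.2] t 22.7
[  3.    0.3 102.5] -0.1 rows>= 3.0
```

View pics/f.png

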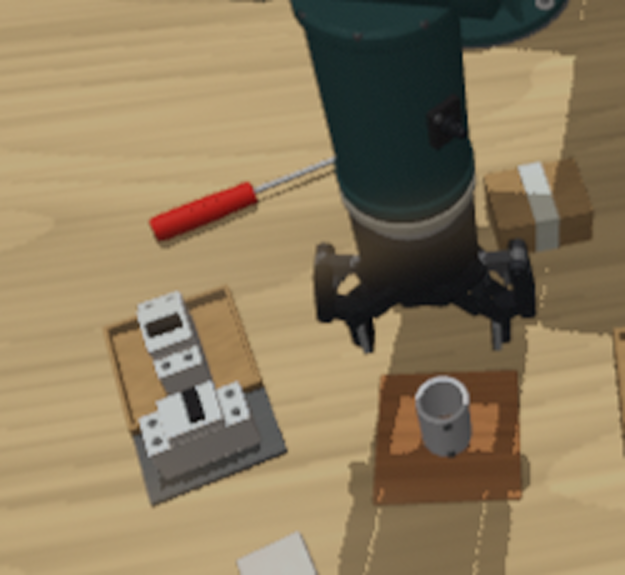

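The breaker stands upright in its tray at crop (170,340); I'll check its centring from the top view at the end. The coupling at (442,415) is under the gripper.

Emit:
play_rows --series '[[[2, 0, 30], 0], [[2, 0, 60], 0], [[2, 0, 85], 0], [[2, 0, 98], 0], [[2, 0, 103], 0], [[2, 0, 104], 0], [[2, 0, 104], 0]]'

```text
t: 23.35
tool_pos: [0.5923, -0.1089, 0.0282]
tool_rot: [3.132, -0.248, 0.001]
contact_force: [0.2, -0.6, -0.7]
grip_width: 0.0852
finger_force: 0.0
```

Emit:
play_rows --series '[[[0, 0, 0], 0], [[0, 0, 0], 0], [[0, 0, 0], 0], [[0, 0, 0], 0], [[0, 0, 0], 0], [[0, 0, 0], 0], [[0, 0, 0], 0], [[0, 0, 0], 0], [[0, 0, 0], 0], [[0, 0, 0], 0]]' --gripper 0

```text
t: 24.18
tool_pos: [0.5929, -0.1084, 0.0291]
tool_rot: [3.131, -0.246, 0.003]
contact_force: [-0.3, -0.2, 6.8]
grip_width: 0.0407
finger_force: 60.0
```

```bash
python3 -c "
from h import *
go((592,-110,150,-9),(583.5,93.6,140,-8))"
```

```text
pos [ 592.9 -108.4   29.1] yaw -9.0 grip 40.7 ff 60.0 F [-0.3 -0.2  6.8] t 24.2
[  -0.4    1.8 -120.9] 0.0 rows>= 3.0
[ -40.6 -198.  -111.1] -1.0 rows>= 5.0
```

Emit:
play_rows --series '[[[0, 0, -20], 0], [[0, 0, -60], 0], [[0, 0, -100], 0], [[-40, -198, -111], -1], [[-40, -198, -111], -1], [[-40, -198, -111], -1], [[-40, -198, -111], -1], [[-40, -198, -111], -1], [[-40, -198, -111], -1], [[-40, -198, -111], -1], [[-40, -198, -111], -1], [[-40, -198, -111], -1], [[-40, -198, -111], -1], [[-40, -198, -111], -1]]'

```text
t: 25.35
tool_pos: [0.5837, 0.0924, 0.1387]
tool_rot: [3.134, -0.222, -0.0]
contact_force: [-0.3, 0.6, -1.5]
grip_width: 0.0406
finger_force: 61.1
```

```bash
python3 -c "
from h import *
go((583.5,93.6,27,-8))"
```

```text
pos [583.7  92.4 138.7] yaw -8.1 grip 40.6 ff 61.1 F [-0.3  0.6 -1.5] t 25.4
[ -0.3  -1.2 111.7] -0.1 rows>= 3.0
```

Emit:
play_rows --series '[[[0, -1, 40], 0], [[0, -1, 75], 0], [[0, -1, 98], 0], [[0, -1, 106], 0], [[0, -1, 109], 0], [[0, -1, 109], 0], [[0, -1, 109], 0]]'

```text
t: 25.93
tool_pos: [0.5851, 0.0945, 0.0311]
tool_rot: [-3.134, 0.22, -0.004]
contact_force: [0.9, -0.1, -0.6]
grip_width: 0.0405
finger_force: 61.1
```

Emit:
play_rows --series '[[[0, 0, 1], 0], [[0, 0, 2], 0], [[0, 0, 2], 0]]'

```text
t: 26.18
tool_pos: [0.5844, 0.0948, 0.0288]
tool_rot: [-3.134, 0.219, -0.003]
contact_force: [-0.7, -0.5, -0.9]
grip_width: 0.0405
finger_force: 61.1
```

Emit:
play_rows --series '[[[0, 0, 1], 0], [[0, 0, 2], 0], [[0, 0, 2.5], 0], [[0, 0, 2.5], 0]]'

```text
t: 26.52
tool_pos: [0.5842, 0.0948, 0.0271]
tool_rot: [-3.134, 0.219, -0.002]
contact_force: [-3.2, -1.7, 13.6]
grip_width: 0.0406
finger_force: 62.6
```

Emit:
play_rows --series '[[[0, 0, 0], 0], [[0, 0, 0], 0], [[0, 0, 0], 0], [[0, 0, 0], 0], [[0, 0, 0], 0], [[0, 0, 0], 0], [[0, 0, 0], 0], [[0, 0, -10], 0], [[0, 0, -40], 0], [[0, 0, -80], 0], [[0, 0, -120], 0], [[-150, 0, -150], 0], [[-150, 0, -150], 0], [[-150, 0, -150], 0], [[-150, 0, -150], 0], [[-150, 0, -150], 0]]' --gripper 100

```text
t: 27.85
tool_pos: [0.4282, 0.116, 0.1762]
tool_rot: [3.134, -0.217, -0.007]
contact_force: [-1.4, -0.6, 0.2]
grip_width: 0.0855
finger_force: 0.0
```

Run:
```python
from h import *
go()
o=viewer.camera("top")[:,:,::-1]
cv2.imwrite("pics/g.png",cv2.resize(o[100:240,110:290],None,fx=4,fy=4,interpolation=cv2.INTER_CUBIC))
cv2.imwrite("pics/i.png",cv2.resize(o[140:240,300:470],None,fx=4,fy=4,interpolation=cv2.INTER_CUBIC))
```

```text
pos [428.2 116.  176.2] yaw -7.9 grip 85.5 ff 0.0 F [-1.4 -0.6  0.2] t 27.9
```

View pics/g.png

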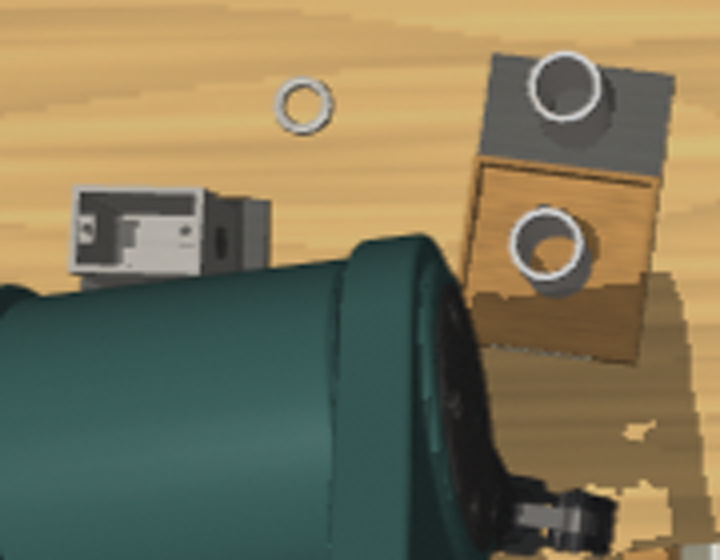

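View pics/i.png

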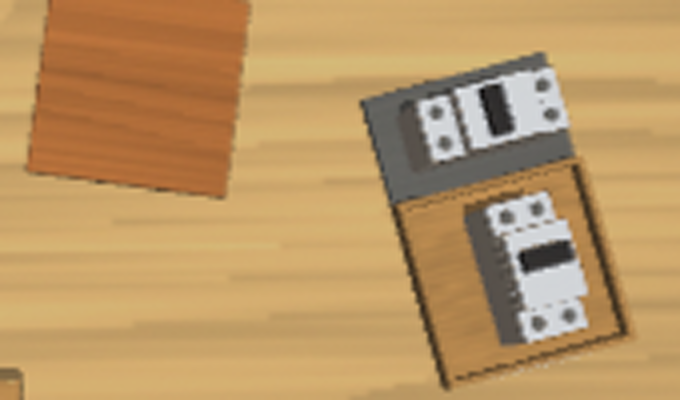

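The coupling is centred in its tray at crop g (547,244). The breaker is in its tray at crop i (535,268). The arm hides the device box, so I'll move it aside.

Emit:
play_rows --series '[[[0, 250, -20], 0], [[0, 250, -20], 0], [[0, 250, -20], 0], [[0, 250, -20], 0], [[0, 250, -20], 0], [[0, 250, -20], 0], [[0, 250, -20], 0], [[0, 250, -20], 0], [[0, 250, -20], 0]]'

```text
t: 28.65
tool_pos: [0.4009, -0.1326, 0.1955]
tool_rot: [-3.133, 0.222, -0.001]
contact_force: [0.3, 0.2, 0.3]
grip_width: 0.0853
finger_force: 0.0
```

Run:
```python
from h import *
def c(off,L): return (np.array(L)+.5)/4-.5+np.array(off)
rep("brk (tray 476,-325, 14)",bp("top",c((300,140),[(485,208),(549,193),(588,326),(522,342)]),.049))
print("coup (tray 583.5,93.6)",bp("top",c((110,100),[(547,244)]),.064)*1e3)
o=viewer.camera("top")[:,:,::-1]
cv2.imwrite("pics/j.png",cv2.resize(o[100:290,110:370],None,fx=3,fy=3,interpolation=cv2.INTER_CUBIC))
```

```text
brk (tray 476,-325, 14) [ 474.7 -326.2] top edge [37. 38.] [-77.5 -77. ] side [78. 78.] [-166.7 -166. ]
coup (tray 583.5,93.6) [[582.55439943  93.19714894]]
```

View pics/j.png

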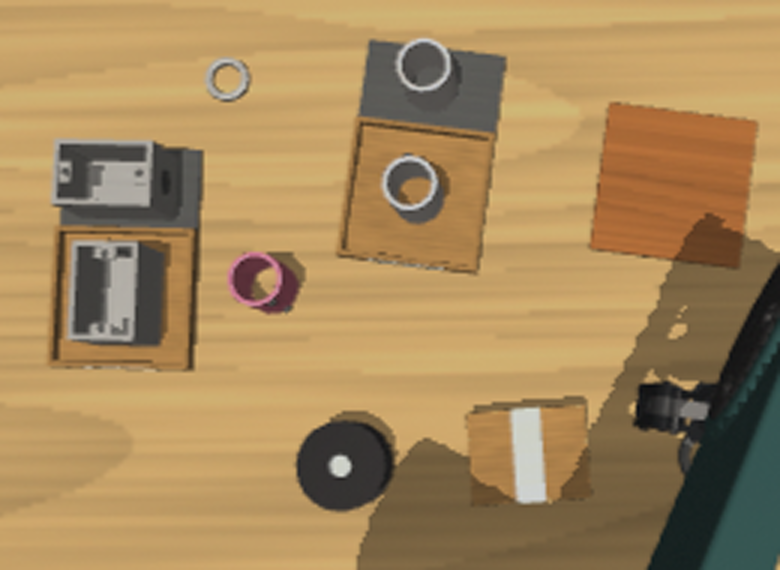

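All three parts stand upright within about 2 mm of their compartment centres: the device box at crop (104,291), the coupling at (411,183), and the breaker as measured above. The board is empty, and the spool and carton show no sign of having moved. Handing in.

```bash
python3 -c "
from workcell import r
print(r.job_done())"
```

```text
the job is handed in; nothing more can be done
None
```

The job is handed in at about 29 s: the coupling, device box and breaker each stand upright in the middle of the tray with their matching sample, and the board is empty again. I never moved the carton, spool or steel ring, though the ring was hidden behind the arm in the last picture.

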